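# Stack the patch tins and nest the cups on the storeroom shelf

## Task

Tidy the loose kit into two piles, one piece after another in this order: lay the large yellow patch tin flat in the middle of the square plywood board, and the small yellow tin flat on top of it, centred and lengthwise the same way; then stand the wide steel cup in the middle of the round cork mat, the narrow steel cup inside it, and last the chrome valve adaptor upright inside the narrow cup, the same end down as it stands now. Let go of each piece before you take the next, and leave the glass jar and the grey grease can standing where they are.

Things in the scene. Friction and masses are not known exactly. Their poses are not given: they have to be found in the camera images.
- large_tin: Large patch tin: closed, loose, oblong yellow plastic box, 116 (its x) by 64 (its y) by 34 high, lying flat on the shelf at any yaw; 0.14 to 0.28 kg. Grip it across the 64. (Lengths in mm.) Origin at the centre of its underside; z points up.
- small_tin: Small patch tin: the same shape and colour but 84 (its x) by 50 (its y) by 28 high, loose, lying flat at any yaw; 0.08 to 0.16 kg. (Lengths in mm.) Origin at the centre of its underside; z points up.
- wide_cup: Wide low stainless steel cup, loose, upright, open at the top, straight round sides: 68 outside diameter, 34 high, wall 3, floor 4 thick (inside 62 across, 30 deep). (Lengths in mm.) Origin at the centre of its underside; z points up.
- narrow_cup: Narrow taller stainless steel cup, loose, upright, open at the top, straight round sides: 46 outside diameter, 52 high, wall 3, floor 4 thick (inside 40 across, 48 deep); standing in the wide cup, its top 22 is above that cup's rim. (Lengths in mm.) Origin at the centre of its underside; z points up.
- adaptor: Chrome valve adaptor, loose, standing upright on its threaded end, 80 tall: threaded foot 24 across up to height 34, hexagonal collar 28 across from 34 to 44, plain round neck 20 across from 44 to 80 (grip this); 0.10 to 0.21 kg. It fits into the narrow cup with 32 of the neck above the rim. (Lengths in mm.) Origin at the centre of its underside; z points up.
- square_board: Square plywood board, fixed on the shelf, 140 by 140 by 12 mm thick, slightly turned; target of the tins. Origin at the centre of its underside, z up: its upper face is 12 mm above the origin.
- round_mat: Round cork mat, fixed on the shelf, 130 mm across, 12 mm thick; target of the cups. Origin at the centre of its underside, z up: its upper face is 12 mm above the origin.
- jar: Bystander: squat amber glass jar with a dark steel cap, 52 across, 62 high, loose; leave it alone. (Lengths in mm.) Origin at the centre of its underside; z points up.
- grease_can: Bystander: closed grey painted can with a pale lid, 54 across, 55 high, loose; leave it alone. (Lengths in mm.) Origin at the centre of its underside; z points up.
There are look-alikes about, which are no part of the job. Leave any blue or pink look-alike of the narrow_cup alone.

How it is judged:
By the outcome, as a careful person would: the job done as asked, in the order asked, and still so for the second after the job is handed in, with the robot touching nothing.
It also fails if it takes over 141 s, if anything falls off the work surface, if the arm or the gripper's body presses on something with over 40 N, if the wrist force passes 120 N, or if a joint passes its speed limit or range.

## Robot

A 6-joint arm with a two-finger parallel gripper is mounted at the origin on the work surface. World frame = base frame: x ahead of the robot, y to its left, z up, the work surface at z = 0. Lengths are in m, angles in rad, forces in N, time in s.
With the tool pointing down it reaches from about 0.35 to 0.975 m from the base axis. Payload 4.9 kg.
Tool frame: the origin (TCP) lies on the centre line of the jaws, within the pads' length; the fingertips stand ahead of it and the grasp point (between the pads) is the TCP (manip.tip_extent is the z of the fingertips in the tool frame, in m); z points along the fingers, y is the line along which they close (so a half turn about z gives the same grasp; the last joint's range is limited). The gripper opens to 85 mm and grips with 20 to 120 N. Pads are 22 mm wide; open, the fingers measure 114 mm over their backs; the gripper's body (76 mm by 85 mm) begins 54 mm behind the grasp point. The pads swing forward as they close: fully open they stand 13 mm farther back than shut.
Start: joints at [1.223, 0.053, 1.613, -0, 1.476, -0.119], TCP at [0.142, 0.609, 0.25] pointing down, gripper open.
Joint ranges: [-3.01, 3.01], [-1.01, 2.22], [0.06, 2.58], [-1.02, 4.17], [0.09, 2.62], [-3.14, 3.14]. Speed limits (rad/s): [2.57, 2.57, 3.14, 3.14, 3.14, 3.14].

## Interface

Orientations are given as a unit quaternion [w, x, y, z].
In Python, from plant import manip gives the robot as it stands. The module is installed in compiled form; this text tells all that it offers.
- The arm moves only by the tool pendant, called after "Call:" as a command line: name --argument value ..., lists and objects as JSON in quotes. Schema: {"type":"object","properties":{"plan":{"type":"array","items":{"type":"object","properties":{"aperture":{"type":"number"},"sx":{"type":"number"},"sy":{"type":"number"},"sz":{"type":"number"},"rx":{"type":"number"},"ry":{"type":"number"},"rz":{"type":"number"}},"additionalProperties":false,"required":["aperture"]},"minItems":1,"maxItems":5},"only":{"type":"string"},"quiet":{"type":"boolean"},"lines":{"type":"string"}},"required":["plan"],"additionalProperties":false}. plan is a list of rows, 1 to 5 of them, each an object with the fields aperture (the opening from 0.0 (shut) to 1.0 (fully open)), sx, sy, sz (the shift in m), rx, ry, rz (a rotation vector in rad); a field left out counts as zero (the opening has to be given); each row shifts and turns the commanded pose from where the row before left it, along the tool's axes as they then stand; what a row does not reach is not made up. A row lasts 1/8 s, in which the tool goes at most 0.0625 m and 0.188 rad, less where a joint would pass 70% of its speed; a pose out of reach is approached as far as the arm can. The fingers move at their own pace and stop on an object; the grip force is fixed at half the most. Time passes only in rows, so rows that do not move let the fingers close. The tool returns the time, the measured TCP pose, the force, the opening and the grip force at its end. only (a regular expression) keeps the lines of the reply that match it, lines (a string "A,B") keeps lines A to B, and quiet returns only ok. Input that does not fit is refused with a message, and nothing moves.
- manip.state(): the state, without advancing time (a new reading comes with each control period).
- manip.grab_frame(name): name is "scene" or "top"; returns (picture, depth): 480x640x3 uint8, red, green, blue; 480x640 float32, m along the optical axis (not along the pixel's ray), 0 where there is no reading.
- manip.camera_params(name): a dict with "intrinsics" (3x3 intrinsics, pixels), "k1" (the pictures are not rectified: a ray, as slopes to the right and down, at radius r is drawn at 1 + k1 r^2 times it, then the intrinsics apply), "xyz" and "orientation" of the camera in the world. Camera axes: x right, y down, z forward; pixel columns grow to the right and rows downward; lengths in m; the calibration is good to about 2 mm. A picture is of the moment at which its call begins. camera_params takes no time and is no camera call.
- manip.job_done(): hands the job in; it is judged then, once.
Trained networks look in the newest picture that a camera, given by its name, has taken for a name from the list of things; names that differ only in an ending like _2 or _b are one class to them, and where a whole thing is asked for, a point or a joint stands for the part that bears it (a point fixed in the world has none). Each returns a list of dicts, best first, with "conf" (0 to 1); they miss things now and then, are a little off and sometimes report something else, mostly with a low value. They report only what shows in the picture. A call takes as long as a camera call. They do not tell look-alikes from the thing itself.
- manip.look_for(camera, query): "extent" ([left, top, right, bottom] in pixels, round what is visible of it).
- manip.outline_of(camera, query): "region" (480x640 bool, what is visible of it) and "extent" ([left, top, right, bottom] in pixels, round what is visible of it).
- manip.mark_of(camera, query): "centre" ([row, column] in pixels: a listed point, or the origin of a listed thing).
The state is a dict: "time": time; "joint_pos": joint angles; "joint_vel": joint speeds; "joint_efforts": joint torques, N m; "tool_pos": TCP position; "tool_rot": TCP orientation; "contact_force": force on the tool from outside, world axes, zero at the start; "ft_torque": the same for the moment, N m; "gripper_width": opening from 0.0 (shut) to 1.0 (fully open); "grasp_force": force on a finger pad.
Only numpy, scipy, OpenCV 4.12 (cv2) and the standard library are available. Lean on these libraries where they do the work, as an engineer would, in place of code of your own. Each camera call takes 0.05 s, during which the arm holds its last target. There are 200 camera calls.

## Working session

There is one attempt and no reset: what is moved stays moved. The work goes in short steps, Python scripts to look and compute and a tool call to move; the robot and the scene stay as the last step left them, time stands still between calls to the robot, and variables do not carry over. Pictures are saved under pics/ and viewed, at most 14 in all, crops included, and the job is handed in when it is done.

```bash
mkdir -p pics; cat > h.py <<'E'
import numpy as np, cv2
from scipy.spatial.transform import Rotation as R
from plant import manip
def rot(q): return R.from_quat([q[1],q[2],q[3],q[0]])
def cam(n):
    c=manip.camera_params(n); return np.array(c["intrinsics"]),c["k1"],np.array(c["xyz"]),rot(c["orientation"])
def cloud(n,depth):
    K,k1,t,r=cam(n); v,u=np.mgrid[0:480,0:640]
    p=cv2.undistortPoints(np.stack([u,v],-1).reshape(-1,1,2).astype(float),K,np.array([k1,0,0,0,0.])).reshape(-1,2)
    d=depth.reshape(-1,1); P=np.hstack([p*d,d]); return (r.apply(P)+t).reshape(480,640,3)
def ray(n,px,z):
    K,k1,t,r=cam(n)
    p=cv2.undistortPoints(np.array([[px]],float),K,np.array([k1,0,0,0,0.])).reshape(2)
    d=r.apply([*p,1]); return t+d*(z-t[2])/d[2]
def save(f,im): cv2.imwrite(f,im[:,:,::-1])
E
python3 - <<'E'
from h import *
s=manip.state();print(s["tool_pos"],s["tool_rot"],manip.tip_extent)
out=[]
for n in ("top","scene"):
    im,d=manip.grab_frame(n); P=cloud(n,d); np.savez(f"pics/{n}.npz",im=im,d=d,P=P); 
    print(n,cam(n)[2],cam(n)[3].as_matrix().round(2).tolist())
    save(f"pics/{n}0.png",im)
    for q in "large_tin small_tin wide_cup narrow_cup adaptor square_board round_mat jar grease_can".split():
        for o in manip.outline_of(n,q)[:5]:
            m=o["region"]&(d>0); p=P[m]
            if len(p)<5: print(q,o["extent"]);continue
            zt=np.percentile(p[:,2],95); 
            top=p[p[:,2]>zt-.008]
            print(n,q,round(o["conf"],2),np.round(o["extent"]),"ztop",zt.round(3),"c",cv2.minAreaRect((top[:,:2]*1000).astype(np.float32)))
print(manip.state()["time"])
E
```

```text
[0.1415434  0.60814376 0.24903318] [-2.56099532e-04  1.14160991e-01  9.93461706e-01 -1.02023578e-03] 0.019
top [ 0.23865219 -0.00745967  1.41793436] [[0.0, -0.99, 0.16], [-1.0, -0.0, 0.01], [-0.01, -0.16, -0.99]]
top large_tin 0.62 [175. 244. 224. 280.] ztop 0.038 c ((421.6089172363281, 282.6146240234375), (114.52581787109375, 63.773014068603516), 72.53639221191406)
top small_tin 0.85 [422. 243. 443. 283.] ztop 0.032 c ((420.17578125, -291.3841552734375), (50.35529327392578, 84.2455825805664), 84.67152404785156)
top wide_cup 0.67 [240. 242. 271. 267.] ztop 0.034 c ((439.46014404296875, 143.68800354003906), (63.676368713378906, 64.32168579101562), 45.76459884643555)
top narrow_cup 0.75 [241. 244. 271. 272.] ztop 0.034 c ((439.4038391113281, 143.74282836914062), (63.676368713378906, 64.1644287109375), 45.76459884643555)
top narrow_cup 0.72 [303. 247. 326. 272.] ztop 0.053 c ((435.19610595703125, 0.8519916534423828), (45.08504104614258, 43.535709381103516), 0.0050647929310798645)
top narrow_cup 0.66 [343. 274. 363. 294.] ztop 0.054 c ((370.2518005371094, -92.82450866699219), (43.4968605
[... 1800 characters left out ...]
031), (49.539588928222656, 49.24750518798828), 36.62967300415039)
scene square_board 0.78 [309. 275. 392. 343.] ztop 0.016 c ((622.1500854492188, 26.914905548095703), (139.60816955566406, 142.99398803710938), 81.18012237548828)
scene round_mat 0.66 [428. 256. 495. 309.] ztop 0.016 c ((627.6896362304688, 265.83050537109375), (128.58233642578125, 130.25662231445312), 44.753604888916016)
scene jar 0.96 [493. 197. 520. 234.] ztop 0.065 c ((513.4408569335938, 424.7579040527344), (45.97991180419922, 46.715309143066406), 87.01313781738281)
scene grease_can 0.75 [ 89. 294. 127. 334.] ztop 0.057 c ((519.483154296875, -419.2180480957031), (49.539588928222656, 49.24750518798828), 36.62967300415039)
1.0
```

```bash
python3 - <<'E'
from h import *
a=np.load("pics/top.npz")["im"];b=np.load("pics/scene.npz")["im"]
save("pics/t.png",cv2.resize(a[140:320,110:510],(800,360),interpolation=cv2.INTER_CUBIC))
save("pics/s.png",cv2.resize(b[160:350,80:530],(800,338),interpolation=cv2.INTER_CUBIC))
E
```

```text
(no output)
```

View pics/t.png

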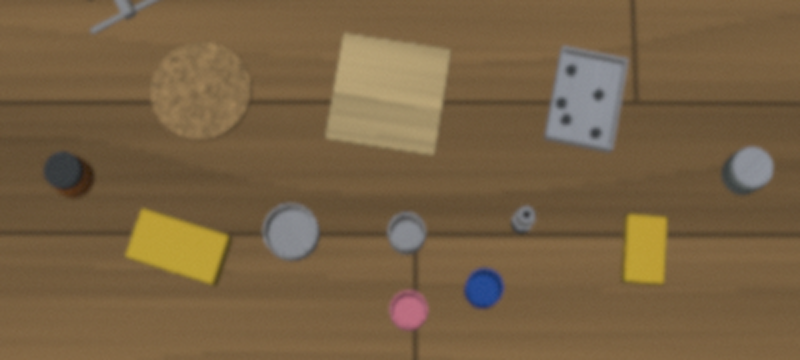

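View pics/s.png

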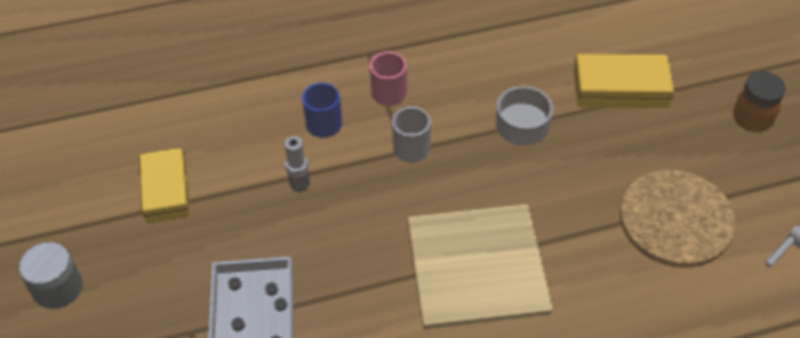

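Narrow-cup candidates in the top view are steel (314,256), blue (352,284) and pink (314,295). The uncoloured steel one at (314,256) is the one meant, and the enlarged crop confirms it. The adaptor, missed by the network, stands at about (372,249).

```bash
cat >> h.py <<'E'
def plan(x,y,z,deg):
    """tool pointing down; deg = world angle of tool y (mod 180). prints rz first, then shift in tool axes after it"""
    s=manip.state(); M=rot(s["tool_rot"]).as_matrix(); p=np.array(s["tool_pos"])
    psi=np.arctan2(M[1,1],M[0,1]); w=(np.deg2rad(deg)-psi+np.pi/2)%np.pi-np.pi/2
    a=np.deg2rad(deg) if abs(np.sin((np.deg2rad(deg)-psi-w)/2))<.5 else np.deg2rad(deg)+np.pi
    Y=np.array([np.cos(a),np.sin(a),0]); Z=np.array([0,0,-1.]); X=np.cross(Y,Z); d=np.array([x,y,z])-p
    q6=np.arctan2(y,x)-(psi+w); q6=(q6+np.pi)%(2*np.pi)-np.pi
    tilt=R.from_matrix(M.T@np.c_[X,Y,Z]).as_rotvec()
    print("at",p.round(4),"F",np.round(s["contact_force"],1),"open",round(s["gripper_width"],3),"grip",round(s["grasp_force"],1),"t",round(s["time"],2),"q6",round(s["joint_pos"][5],2))
    print("rotvec",tilt.round(3),"shift",np.array([d@X,d@Y,d@Z]).round(4),"final q6~",round(q6,2))
E
python3 - <<'E'
from h import *
for n in ("top","scene"):
    f=np.load(f"pics/{n}.npz");P=f["P"];z=P[...,2]
    m=(abs(P[...,0]-.42)<.1)&(abs(P[...,1]+.19)<.08)
    print(n,"shelf",np.median(z[m]))
    m=(z>.02)&(P[...,0]>.4)&(P[...,0]<.52)&(abs(P[...,1]+.13)<.06); p=P[m]
    t=p[p[:,2]>p[:,2].max()-.02]; print("adaptor",len(t),p[:,2].max(),t.mean(0),t.min(0),t.max(0))
plan(.423,.284,.15,-17.6)
E
```

```text
top shelf -0.00040144675564457444
adaptor 56 0.08522220309912143 [ 0.45212046 -0.14109361  0.07767845] [ 0.44478234 -0.15125048  0.06567617] [ 0.46091183 -0.13166768  0.0852222 ]
scene shelf 0.0004692674675453312
adaptor 105 0.08445204119014815 [ 0.45888015 -0.13914294  0.07726253] [ 0.44594214 -0.14858393  0.06478479] [ 0.46733489 -0.12894433  0.08445204]
at [0.1418 0.6087 0.2503] F [-0.7  1.   1.4] open 1.003 grip 0.0 t 1.0 q6 -0.12
rotvec [ 0.     0.    -1.492] shift [ 0.2245 -0.3662  0.1003] final q6~ -2.24
```

```bash
python3 - <<'E'
s=open("h.py").read()
i=s.index("    psi=np.arctan2"); j=s.index("    Y=np.array"); k=s.index("    q6=np.arctan2(y,x)"); l=s.index("    tilt=")
s=s[:i]+'''    psi=s["joint_pos"][0]-s["joint_pos"][5]; q=np.arctan2(y,x)-np.deg2rad(deg); q6=(q+np.pi/2)%np.pi-np.pi/2; a=np.arctan2(y,x)-q6; w=psi-a
'''+s[j:k]+s[l:]
s=s.replace('print("rotvec",tilt.round(3)','print("rz",round(w,3),"tilt",tilt.round(3)')
open("h.py","w").write(s)
E
```

Call:
pendant --plan '[{"aperture": 1,"rz": 0.183},{"aperture": 1,"rz": 0.183},{"aperture": 1,"rz": 0.183},{"aperture": 1,"rz": 0.183},{"aperture": 1,"rz": 0.183}]'

```text
time: 1.62
tool_pos: [0.1417, 0.6087, 0.2503]
tool_rot: [-0.0, 0.544, 0.839, -0.0]
contact_force: [0.5, -0.7, 0.4]
gripper_width: 0.997
grasp_force: 0.0
```

Call:
pendant --plan '[{"aperture": 1,"rz": 0.183},{"aperture": 1,"rz": 0.183},{"aperture": 1,"rz": 0.183},{"aperture": 1,"rz": 0.183},{"aperture": 1}]'

```text
time: 2.25
tool_pos: [0.1417, 0.6087, 0.2503]
tool_rot: [0.0, 0.806, 0.592, 0.0]
contact_force: [0.5, -0.3, -0.0]
gripper_width: 0.996
grasp_force: 0.0
```

```bash
python3 -c "
from h import *
plan(.423,.284,.15,-17.6)"
```

```text
at [0.1417 0.6087 0.2503] F [ 0.5 -0.3 -0. ] open 0.996 grip 0.0 t 2.25 q6 1.53
rz 0.004 tilt [ 0.    -0.     0.004] shift [-0.2244  0.3663  0.1003] final q6~ 0.9
```

Call:
pendant --plan '[{"aperture": 1,"sx": -0.028,"sy": 0.0458},{"aperture": 1,"sx": -0.028,"sy": 0.0458},{"aperture": 1,"sx": -0.028,"sy": 0.0458},{"aperture": 1,"sx": -0.028,"sy": 0.0458},{"aperture": 1,"sx": -0.028,"sy": 0.0458}]'

```text
time: 2.88
tool_pos: [0.319, 0.405, 0.2505]
tool_rot: [-0.0, 0.805, 0.593, 0.0]
contact_force: [0.9, 0.9, 0.1]
gripper_width: 0.998
grasp_force: 0.0
```

Call:
pendant --plan '[{"aperture": 1,"sx": -0.028,"sy": 0.0458},{"aperture": 1,"sx": -0.028,"sy": 0.0458},{"aperture": 1,"sx": -0.028,"sy": 0.0458},{"aperture": 1,"sz": 0.05},{"aperture": 1,"sz": 0.05}]'

```text
time: 3.5
tool_pos: [0.4252, 0.2845, 0.1502]
tool_rot: [0.0, 0.806, 0.592, 0.001]
contact_force: [0.4, -0.3, -0.6]
gripper_width: 1.004
grasp_force: 0.0
```

```bash
python3 - <<'E'
from h import *
plan(.423,.284,.024,-17.6)
im,d=manip.grab_frame("scene"); save("pics/a.png",cv2.resize(im[130:260,350:550],(800,520)))
E
```

```text
at [0.4252 0.2845 0.1502] F [ 0.4 -0.3 -0.6] open 1.004 grip 0.0 t 3.5 q6 0.75
rz 0.004 tilt [ 0.002 -0.002  0.004] shift [-0.0011 -0.0019  0.1262] final q6~ 0.9
```

View pics/a.png

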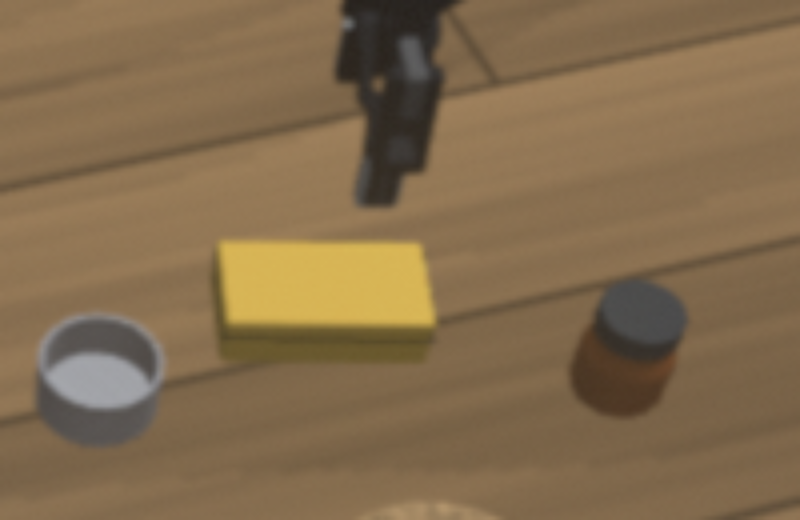

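The crop shows the open gripper above the large tin (about 325,290 in the crop), with jar and wide cup well clear. Descending.

Call:
pendant --plan '[{"aperture": 1,"sx": -0.001,"sy": -0.002,"sz": 0.04},{"aperture": 1,"sz": 0.04},{"aperture": 1,"sz": 0.03},{"aperture": 1,"sz": 0.016}]'

```text
time: 4.05
tool_pos: [0.4212, 0.2845, 0.0234]
tool_rot: [-0.0, 0.806, 0.592, -0.001]
contact_force: [-0.5, 0.2, -0.4]
gripper_width: 0.999
grasp_force: 0.0
```

Call:
pendant --plan '[{"aperture": 0},{"aperture": 0},{"aperture": 0},{"aperture": 0},{"aperture": 0}]'

```text
time: 4.68
tool_pos: [0.4225, 0.285, 0.0254]
tool_rot: [0.0, 0.806, 0.592, 0.001]
contact_force: [-0.7, -1.0, 3.7]
gripper_width: 0.738
grasp_force: 70.2
```

Call:
pendant --plan '[{"aperture": 0},{"aperture": 0,"sz": -0.03},{"aperture": 0,"sz": -0.05},{"aperture": 0,"sz": -0.05},{"aperture": 0}]'

```text
time: 5.3
tool_pos: [0.4243, 0.2859, 0.159]
tool_rot: [0.001, 0.806, 0.591, 0.005]
contact_force: [0.8, -0.2, -3.0]
gripper_width: 0.736
grasp_force: 69.7
```

```bash
cat >> h.py <<'E'
def held(q,zoff):
    "held thing's pose by both cameras: top face, relative to TCP"
    s=manip.state(); p=np.array(s["tool_pos"]); zt=p[2]+zoff
    for n in ("top","scene"):
        im,d=manip.grab_frame(n); P=cloud(n,d)
        for o in manip.outline_of(n,q)[:3]:
            m=o["region"]&(d>0); t=P[m]
            if len(t)<10: continue
            m2=abs(t[:,2]-zt)<.012; t=t[m2]
            if len(t)<10: continue
            r=cv2.minAreaRect((t[:,:2]*1000).astype(np.float32))
            print(n,q,round(o["conf"],2),"n",len(t),"z",np.median(t[:,2]).round(3),np.round(r[0],1),np.round(r[1],1),round(r[2],1))
E
python3 - <<'E'
from h import *
plan(.619,.025,.2,-8.7)
held("large_tin",.01)
E
```

```text
at [0.4243 0.2859 0.159 ] F [ 0.8 -0.2 -3. ] open 0.736 grip 69.7 t 5.3 q6 0.75
rz -0.153 tilt [ 0.007 -0.006 -0.153] shift [-0.2284  0.2319 -0.041 ] final q6~ 0.19
top large_tin 0.71 n 258 z 0.167 [413.  253.7] [51.1 61.2] 72.4
scene large_tin 0.78 n 885 z 0.163 [424. 284.] [119.2  67.8] 74.5
```

Call:
pendant --plan '[{"aperture": 0,"sz": -0.04,"rz": -0.153},{"aperture": 0,"sx": -0.038,"sy": 0.0387},{"aperture": 0,"sx": -0.038,"sy": 0.0387},{"aperture": 0,"sx": -0.038,"sy": 0.0387},{"aperture": 0,"sx": -0.038,"sy": 0.0387}]'

```text
time: 6.12
tool_pos: [0.5513, 0.1094, 0.1913]
tool_rot: [-0.001, 0.759, 0.651, -0.002]
contact_force: [0.5, 0.2, -2.2]
gripper_width: 0.735
grasp_force: 69.5
```

Call:
pendant --plan '[{"aperture": 0,"sx": -0.038,"sy": 0.0387},{"aperture": 0,"sx": -0.038,"sy": 0.0387},{"aperture": 0,"sz": 0.05},{"aperture": 0,"sz": 0.05},{"aperture": 0}]'

```text
time: 6.75
tool_pos: [0.6109, 0.0244, 0.086]
tool_rot: [-0.006, 0.759, 0.651, -0.006]
contact_force: [0.6, 0.1, -2.7]
gripper_width: 0.736
grasp_force: 69.2
```

```bash
python3 - <<'E'
from h import *
plan(.620,.0265,.039,-8.7)
E
```

```text
at [0.6109 0.0244 0.086 ] F [ 0.6  0.1 -2.7] open 0.736 grip 69.2 t 6.75 q6 0.07
rz -0.001 tilt [-0.016  0.001 -0.001] shift [0.0035 0.0087 0.047 ] final q6~ 0.19
```

Call:
pendant --plan '[{"aperture": 0,"sx": 0.0035,"sy": 0.0087},{"aperture": 0,"sz": 0.02},{"aperture": 0},{"aperture": 0}]'

```text
time: 7.25
tool_pos: [0.626, 0.0263, 0.0747]
tool_rot: [0.0, 0.759, 0.651, 0.0]
contact_force: [0.0, -0.3, -2.4]
gripper_width: 0.734
grasp_force: 69.3
```

```bash
python3 - <<'E'
from h import *
plan(.620,.0265,.039,-8.7)
held("large_tin",.01)
E
```

```text
at [0.626  0.0263 0.0747] F [ 0.  -0.3 -2.4] open 0.734 grip 69.3 t 7.25 q6 0.08
rz -0.0 tilt [0. 0. 0.] shift [-0.0007 -0.006   0.0357] final q6~ 0.19
scene large_tin 0.63 n 1322 z 0.084 [627.9  26.5] [117.   66.5] 81.7
```

Call:
pendant --plan '[{"aperture": 0,"sx": -0.0007,"sy": -0.0058,"sz": 0.015},{"aperture": 0,"sz": 0.012},{"aperture": 0,"sz": 0.006},{"aperture": 0,"sz": 0.002},{"aperture": 0}]'

```text
time: 8.07
tool_pos: [0.6202, 0.0264, 0.0393]
tool_rot: [0.0, 0.759, 0.651, 0.0]
contact_force: [0.1, 0.0, -2.6]
gripper_width: 0.737
grasp_force: 69.5
```

```bash
python3 - <<'E'
from h import *
plan(.620,.0265,.0375,-8.7)
held("large_tin",.01)
E
```

```text
at [0.6202 0.0264 0.0393] F [ 0.1  0.  -2.6] open 0.737 grip 69.5 t 8.07 q6 0.07
rz -0.0 tilt [ 0. -0. -0.] shift [ 0.     -0.0002  0.0018] final q6~ 0.19
top large_tin 0.65 n 55 z 0.046 [618.2  23.2] [114.4  59.8] 80.6
scene large_tin 0.81 n 1259 z 0.049 [622.   26.7] [116.3  66.1] 81.3
scene large_tin 0.63 n 199 z 0.047 [439.5  -0.5] [49.3 40.4] 11.0
```

Centred on the board (scene: 622.0, 26.7 vs board 622.2, 26.9). Lower until contact and let go.

Call:
pendant --plan '[{"aperture": 0,"sz": 0.0015},{"aperture": 0,"sz": 0.001},{"aperture": 0}]'

```text
time: 8.65
tool_pos: [0.6202, 0.0264, 0.0374]
tool_rot: [0.0, 0.759, 0.651, 0.0]
contact_force: [-2.3, 0.0, 2.2]
gripper_width: 0.737
grasp_force: 69.9
```

Call:
pendant --plan '[{"aperture": 1},{"aperture": 1},{"aperture": 1},{"aperture": 1},{"aperture": 1,"sz": -0.01}]'

```text
time: 9.28
tool_pos: [0.6192, 0.0265, 0.0461]
tool_rot: [-0.001, 0.759, 0.651, -0.001]
contact_force: [-0.8, -0.7, -0.5]
gripper_width: 0.993
grasp_force: 0.0
```

Call:
pendant --plan '[{"aperture": 1,"sz": -0.03},{"aperture": 1,"sz": -0.05},{"aperture": 1,"sz": -0.05},{"aperture": 1,"sz": -0.02},{"aperture": 1}]'

```text
time: 9.9
tool_pos: [0.621, 0.0264, 0.1987]
tool_rot: [0.001, 0.759, 0.651, 0.001]
contact_force: [-0.3, 0.1, -0.0]
gripper_width: 1.002
grasp_force: 0.0
```

```bash
python3 - <<'E'
from h import *
plan(.421,-.2905,.15,84.9)
E
```

```text
at [0.621  0.0264 0.1987] F [-0.3  0.1 -0. ] open 1.002 grip 0.0 t 9.9 q6 0.07
rz 1.508 tilt [ 0.003 -0.003  1.508] shift [-0.171   0.3334  0.0487] final q6~ 1.06
```

Call:
pendant --plan '[{"aperture": 1,"rz": 0.188},{"aperture": 1,"rz": 0.188},{"aperture": 1,"rz": 0.188},{"aperture": 1,"rz": 0.188},{"aperture": 1,"rz": 0.188}]' --quiet true

```text
ok
```

Call:
pendant --plan '[{"aperture": 1,"rz": 0.188},{"aperture": 1,"rz": 0.188},{"aperture": 1,"rz": 0.188},{"aperture": 1,"sx": -0.0244,"sy": 0.0476},{"aperture": 1,"sx": -0.0244,"sy": 0.0476}]' --quiet true

```text
ok
```

Call:
pendant --plan '[{"aperture": 1,"sx": -0.0244,"sy": 0.0476},{"aperture": 1,"sx": -0.0244,"sy": 0.0476},{"aperture": 1,"sx": -0.0244,"sy": 0.0476},{"aperture": 1,"sx": -0.0244,"sy": 0.0476},{"aperture": 1,"sx": -0.0244,"sy": 0.0476}]' --quiet true

```text
ok
```

Call:
pendant --plan '[{"aperture": 1,"sz": 0.05},{"aperture": 1,"sz": 0.04},{"aperture": 1},{"aperture": 1}]'

```text
time: 12.28
tool_pos: [0.4228, -0.2917, 0.1068]
tool_rot: [-0.0, 0.999, -0.04, -0.0]
contact_force: [0.5, 0.3, 0.6]
gripper_width: 0.996
grasp_force: 0.0
```

```bash
python3 - <<'E'
from h import *
plan(.421,-.2905,.026,84.9)
E
```

```text
at [ 0.4228 -0.2917  0.1068] F [0.5 0.3 0.6] open 0.996 grip 0.0 t 12.28 q6 0.9
rz 0.008 tilt [-0.     0.001  0.008] shift [-0.0019 -0.001   0.0808] final q6~ 1.06
```

Call:
pendant --plan '[{"aperture": 1,"sx": -0.002,"sy": -0.001,"sz": 0.04,"rz": 0.008},{"aperture": 1,"sz": 0.03},{"aperture": 1,"sz": 0.011},{"aperture": 1},{"aperture": 1}]'

```text
time: 12.9
tool_pos: [0.4221, -0.2917, 0.0278]
tool_rot: [0.001, 0.999, -0.044, 0.001]
contact_force: [-0.3, -0.1, -0.3]
gripper_width: 0.998
grasp_force: 0.0
```

Call:
pendant --plan '[{"aperture": 0},{"aperture": 0},{"aperture": 0},{"aperture": 0},{"aperture": 0}]'

```text
time: 13.52
tool_pos: [0.4216, -0.2914, 0.027]
tool_rot: [0.001, 0.999, -0.045, 0.001]
contact_force: [-0.5, 0.0, 5.4]
gripper_width: 0.578
grasp_force: 64.9
```

Call:
pendant --plan '[{"aperture": 0},{"aperture": 0,"sz": -0.04},{"aperture": 0,"sz": -0.05},{"aperture": 0,"sz": -0.05},{"aperture": 0,"sz": -0.04}]'

```text
time: 14.15
tool_pos: [0.4208, -0.2905, 0.2075]
tool_rot: [0.0, 0.999, -0.045, 0.0]
contact_force: [0.6, -0.5, -0.6]
gripper_width: 0.572
grasp_force: 64.1
```

```bash
python3 - <<'E'
from h import *
manip.grab_frame("top")
plan(.619,.0255,.2,-8.7)
# released large tin
for n in ("top","scene"):
    im,d=manip.grab_frame(n); P=cloud(n,d); m=(abs(P[...,2]-.048)<.012)&(abs(P[...,0]-.62)<.09)&(abs(P[...,1]-.026)<.09)
    r=cv2.minAreaRect((P[m][:,:2]*1000).astype(np.float32)); print(n,m.sum(),r)
E
```

```text
at [ 0.4229 -0.2924  0.2137] F [ 2.8 -1.3  3.5] open 0.57 grip 64.1 t 14.2 q6 0.91
rz -1.508 tilt [ 0.011 -0.002 -1.508] shift [0.3439 0.1457 0.0137] final q6~ 0.19
top 1189 ((617.4950561523438, 24.821277618408203), (116.72124481201172, 66.83129119873047), 80.49114990234375)
scene 1832 ((621.767822265625, 26.82122802734375), (116.59120178222656, 67.5788803100586), 81.26177978515625)
```

Call:
pendant --plan '[{"aperture": 0,"rz": -0.188},{"aperture": 0,"rz": -0.188},{"aperture": 0,"rz": -0.188},{"aperture": 0,"rz": -0.188},{"aperture": 0,"rz": -0.188}]' --quiet true

```text
ok
```

Call:
pendant --plan '[{"aperture": 0,"rz": -0.188},{"aperture": 0,"rz": -0.188},{"aperture": 0,"rz": -0.188},{"aperture": 0,"sx": 0.049,"sy": 0.0208},{"aperture": 0,"sx": 0.049,"sy": 0.0208}]' --quiet true

```text
ok
```

Call:
pendant --plan '[{"aperture": 0,"sx": 0.049,"sy": 0.0208},{"aperture": 0,"sx": 0.049,"sy": 0.0208},{"aperture": 0,"sx": 0.049,"sy": 0.0208},{"aperture": 0,"sx": 0.049,"sy": 0.0208},{"aperture": 0,"sx": 0.049,"sy": 0.0208}]' --quiet true

```text
ok
```

Call:
pendant --plan '[{"aperture": 0,"sz": 0.05},{"aperture": 0,"sz": 0.04},{"aperture": 0},{"aperture": 0}]'

```text
time: 16.68
tool_pos: [0.6194, 0.0246, 0.1161]
tool_rot: [-0.0, 0.761, 0.648, -0.0]
contact_force: [-0.2, -0.1, -1.4]
gripper_width: 0.57
grasp_force: 64.1
```

```bash
python3 - <<'E'
from h import *
plan(.6196,.0258,.073,-8.9)
held("small_tin",.005)
E
```

```text
at [0.6194 0.0246 0.1161] F [-0.2 -0.1 -1.4] open 0.57 grip 64.1 t 16.68 q6 0.08
rz -0.005 tilt [-0.    -0.    -0.005] shift [0.0012 0.     0.0431] final q6~ 0.2
scene small_tin 0.97 n 620 z 0.119 [623.4  24.5] [83.8 51.7] 79.6
```

Call:
pendant --plan '[{"aperture": 0,"sx": 0.0016,"sy": -0.0007,"sz": 0.02,"rz": -0.01},{"aperture": 0,"sz": 0.015},{"aperture": 0,"sz": 0.006},{"aperture": 0},{"aperture": 0}]'

```text
time: 17.5
tool_pos: [0.6188, 0.0265, 0.0744]
tool_rot: [-0.0, 0.758, 0.652, -0.0]
contact_force: [-0.1, -0.9, -1.4]
gripper_width: 0.573
grasp_force: 64.1
```

```bash
python3 - <<'E'
from h import *
plan(.6196,.0258,.073,-8.9)
held("small_tin",.005)
E
```

```text
at [0.6188 0.0265 0.0744] F [-0.1 -0.9 -1.4] open 0.573 grip 64.1 t 17.5 q6 0.07
rz 0.005 tilt [-0.     0.     0.005] shift [-0.0005  0.0009  0.0014] final q6~ 0.2
scene small_tin 0.56 n 597 z 0.076 [621.8  27.2] [84.5 51.3] 80.6
```

Call:
pendant --plan '[{"aperture": 0,"sz": 0.0015},{"aperture": 0,"sz": 0.001},{"aperture": 0}]'

```text
time: 18.08
tool_pos: [0.619, 0.0264, 0.073]
tool_rot: [0.0, 0.758, 0.652, -0.0]
contact_force: [-2.9, 0.1, 5.1]
gripper_width: 0.572
grasp_force: 64.6
```

Call:
pendant --plan '[{"aperture": 1},{"aperture": 1},{"aperture": 1},{"aperture": 1},{"aperture": 1,"sz": -0.01}]'

```text
time: 18.7
tool_pos: [0.618, 0.0265, 0.0815]
tool_rot: [-0.001, 0.758, 0.652, -0.001]
contact_force: [0.2, -0.3, -0.3]
gripper_width: 1.0
grasp_force: 0.0
```

Call:
pendant --plan '[{"aperture": 1,"sz": -0.03},{"aperture": 1,"sz": -0.05},{"aperture": 1,"sz": -0.05},{"aperture": 1},{"aperture": 1}]'

```text
time: 19.32
tool_pos: [0.6187, 0.0265, 0.2126]
tool_rot: [0.0, 0.758, 0.652, 0.0]
contact_force: [-0.3, -0.3, -0.7]
gripper_width: 0.999
grasp_force: 0.0
```

```bash
python3 - <<'E'
from h import *
plan(.4405,.1443,.15,108)
E
```

```text
at [0.6187 0.0265 0.2126] F [-0.3 -0.3 -0.7] open 0.999 grip 0.0 t 19.32 q6 0.07
rz -2.035 tilt [ 0.     0.    -2.035] shift [0.1331 0.1671 0.0626] final q6~ -1.57
```

```bash

python3 - <<'E'
from h import *
plan(.4413,.1447,.15,-8.8)
im,d=manip.grab_frame("scene");P=cloud("scene",d)
m=(P[...,2]>.028)&(abs(P[...,0]-.441)<.055)&(abs(P[...,1]-.145)<.055)
print(m.sum(),cv2.minEnclosingCircle((P[m][:,:2]*1000).astype(np.float32)))
f=np.load("pics/top.npz");P=f["P"]
m=(P[...,2]>.028)&(abs(P[...,0]-.441)<.055)&(abs(P[...,1]-.145)<.055)
print(m.sum(),cv2.minEnclosingCircle((P[m][:,:2]*1000).astype(np.float32)))
E
```

```text
at [0.6187 0.0265 0.2126] F [-0.3 -0.3 -0.7] open 0.999 grip 0.0 t 19.32 q6 0.07
rz 0.004 tilt [ 0.    -0.     0.004] shift [ 0.0897 -0.1934  0.0626] final q6~ 0.47
118 ((456.3279113769531, 130.191162109375), 54.99832534790039)
107 ((439.2892150878906, 144.1544189453125), 33.99323654174805)
```

Call:
pendant --plan '[{"aperture": 1,"sx": 0.0225,"sy": -0.0483},{"aperture": 1,"sx": 0.0225,"sy": -0.0483},{"aperture": 1,"sx": 0.0225,"sy": -0.0483},{"aperture": 1,"sx": 0.0225,"sy": -0.0483},{"aperture": 1,"sz": 0.05}]'

```text
time: 20.0
tool_pos: [0.4413, 0.1463, 0.1647]
tool_rot: [0.002, 0.757, 0.653, 0.003]
contact_force: [1.0, -0.2, -0.3]
gripper_width: 1.002
grasp_force: 0.0
```

Call:
pendant --plan '[{"aperture": 1,"sz": 0.05},{"aperture": 1},{"aperture": 1}]'

```text
time: 20.38
tool_pos: [0.4416, 0.1443, 0.113]
tool_rot: [0.0, 0.758, 0.652, 0.0]
contact_force: [-0.0, 0.8, 0.2]
gripper_width: 1.0
grasp_force: 0.0
```

```bash
python3 - <<'E'
from h import *
plan(.4416,.1452,.030,-8.8)
im,d=manip.grab_frame("scene"); save("pics/b.png",cv2.resize(im[130:330,280:480],(600,600)))
E
```

```text
at [0.4416 0.1443 0.113 ] F [-0.   0.8  0.2] open 1.0 grip 0.0 t 20.38 q6 0.31
rz 0.003 tilt [ 0.    -0.     0.003] shift [ 0.0008 -0.0002  0.083 ] final q6~ 0.47
```

View pics/b.png

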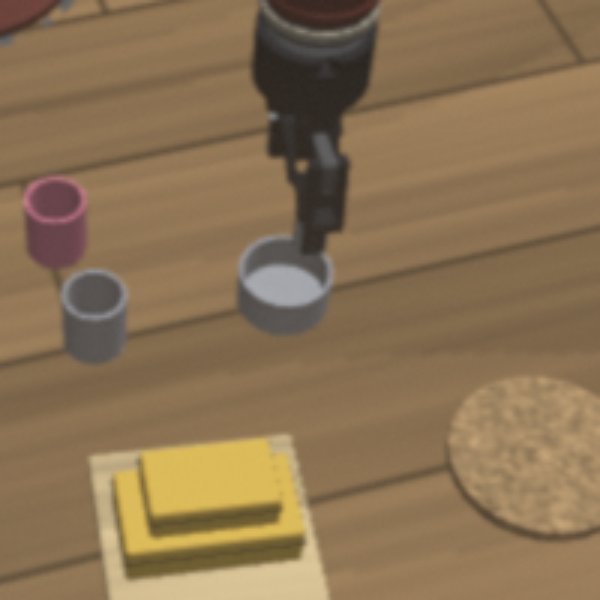

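The tins sit stacked and centred on the board (about 210,500 in the crop). The gripper is over the wide cup (285,285), with the steel narrow cup at (95,315) and pink at (55,220).

Call:
pendant --plan '[{"aperture": 1,"sx": 0.0008,"sz": 0.04},{"aperture": 1,"sz": 0.03},{"aperture": 1,"sz": 0.013},{"aperture": 1},{"aperture": 1}]'

```text
time: 21.05
tool_pos: [0.443, 0.1453, 0.0312]
tool_rot: [0.001, 0.758, 0.652, 0.001]
contact_force: [0.2, 0.7, 0.4]
gripper_width: 0.998
grasp_force: 0.0
```

Call:
pendant --plan '[{"aperture": 0},{"aperture": 0},{"aperture": 0},{"aperture": 0},{"aperture": 0}]'

```text
time: 21.68
tool_pos: [0.4426, 0.1454, 0.0317]
tool_rot: [0.001, 0.758, 0.652, 0.001]
contact_force: [-2.9, 0.2, 8.7]
gripper_width: 0.781
grasp_force: 65.1
```

Call:
pendant --plan '[{"aperture": 0,"sz": -0.04},{"aperture": 0,"sz": -0.05},{"aperture": 0,"sz": -0.05},{"aperture": 0,"sz": -0.02},{"aperture": 0}]'

```text
time: 22.3
tool_pos: [0.4426, 0.1453, 0.1918]
tool_rot: [0.001, 0.758, 0.652, 0.002]
contact_force: [0.1, -0.1, -2.3]
gripper_width: 0.774
grasp_force: 68.6
```

```bash
python3 - <<'E'
from h import *
plan(.6252,.2655,.15,-8.8)
for n in ("top","scene"):
    f=np.load(f"pics/{n}.npz");P=f["P"]
    m=(abs(P[...,2]-.013)<.005)&(abs(P[...,0]-.625)<.08)&(abs(P[...,1]-.265)<.08)
    print(m.sum(),P[m].mean(0),cv2.minEnclosingCircle((P[m][:,:2]*1000).astype(np.float32)))
E
```

```text
at [0.4426 0.1453 0.1918] F [ 0.1 -0.1 -2.3] open 0.774 grip 68.6 t 22.3 q6 0.31
rz 0.004 tilt [ 0.005 -0.002  0.004] shift [0.1467 0.1621 0.0418] final q6~ 0.56
1620 [0.6224394  0.26368091 0.01180787] ((614.1771240234375, 260.27447509765625), 79.78681182861328)
2695 [0.62957208 0.26588244 0.01293027] ((624.9429321289062, 266.0194091796875), 67.72705841064453)
```

Call:
pendant --plan '[{"aperture": 0,"sx": 0.0367,"sy": 0.0405},{"aperture": 0,"sx": 0.0367,"sy": 0.0405},{"aperture": 0,"sx": 0.0367,"sy": 0.0405},{"aperture": 0,"sx": 0.0367,"sy": 0.0405},{"aperture": 0,"sz": 0.05}]' --quiet true

```text
ok
```

Call:
pendant --plan '[{"aperture": 0,"sz": 0.05},{"aperture": 0},{"aperture": 0}]'

```text
time: 23.3
tool_pos: [0.6237, 0.2661, 0.0899]
tool_rot: [0.0, 0.758, 0.652, 0.0]
contact_force: [1.0, -0.7, -1.9]
gripper_width: 0.777
grasp_force: 68.6
```

```bash
python3 - <<'E'
from h import *
plan(.6255,.2652,.0437,-8.8)
held("wide_cup",.004)
E
```

```text
at [0.6237 0.2661 0.0899] F [ 1.  -0.7 -1.9] open 0.777 grip 68.6 t 23.3 q6 0.44
rz 0.004 tilt [ 0.    -0.     0.004] shift [-0.0006  0.0019  0.0462] final q6~ 0.55
scene wide_cup 0.68 n 225 z 0.09 [626.6 253.6] [40.4 78. ] 67.3
```

Call:
pendant --plan '[{"aperture": 0,"sx": -0.0006,"sy": 0.0019,"sz": 0.02},{"aperture": 0,"sz": 0.015},{"aperture": 0,"sz": 0.009},{"aperture": 0},{"aperture": 0}]'

```text
time: 24.12
tool_pos: [0.625, 0.2651, 0.0446]
tool_rot: [-0.0, 0.758, 0.652, -0.0]
contact_force: [-0.3, 1.0, -1.9]
gripper_width: 0.779
grasp_force: 68.6
```

```bash
python3 - <<'E'
from h import *
plan(.6255,.2652,.0437,-8.8)
im,d=manip.grab_frame("scene"); save("pics/c.png",cv2.resize(im[200:320,410:530],(600,600)))
E
```

```text
at [0.625  0.2651 0.0446] F [-0.3  1.  -1.9] open 0.779 grip 68.6 t 24.12 q6 0.44
rz 0.004 tilt [-0.001  0.     0.004] shift [0.0002 0.0004 0.0009] final q6~ 0.55
```

View pics/c.png

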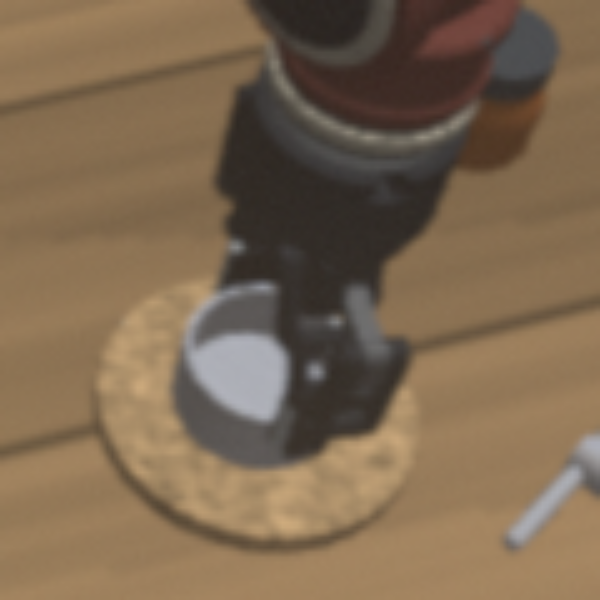

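The cup hangs just above the mat; mat centre is about (257,405) in the crop, with the cup's lower edge at about (262,465), so it looks centred. Setting down.

Call:
pendant --plan '[{"aperture": 0,"sz": 0.0015},{"aperture": 0,"sz": 0.001},{"aperture": 0}]'

```text
time: 24.55
tool_pos: [0.6253, 0.2652, 0.0438]
tool_rot: [-0.0, 0.758, 0.652, -0.0]
contact_force: [-3.8, -1.6, 6.2]
gripper_width: 0.785
grasp_force: 69.2
```

Call:
pendant --plan '[{"aperture": 1},{"aperture": 1},{"aperture": 1},{"aperture": 1},{"aperture": 1,"sz": -0.01}]'

```text
time: 25.18
tool_pos: [0.6244, 0.2649, 0.052]
tool_rot: [-0.0, 0.758, 0.652, -0.001]
contact_force: [0.5, -0.5, 0.6]
gripper_width: 0.995
grasp_force: 0.0
```

Call:
pendant --plan '[{"aperture": 1,"sz": -0.03},{"aperture": 1,"sz": -0.05},{"aperture": 1,"sz": -0.05},{"aperture": 1},{"aperture": 1}]'

```text
time: 25.8
tool_pos: [0.6252, 0.2652, 0.1831]
tool_rot: [0.0, 0.758, 0.652, 0.0]
contact_force: [0.0, -0.7, 0.2]
gripper_width: 1.003
grasp_force: 0.0
```

```bash
python3 - <<'E'
from h import *
f=np.load("pics/top.npz");P=f["P"]
m=(P[...,2]>.044)&(abs(P[...,0]-.436)<.04)&(abs(P[...,1]-.002)<.04)
(c,r)=cv2.minEnclosingCircle((P[m][:,:2]*1000).astype(np.float32)); print(m.sum(),c,r)
plan(c[0]/1000+.0023,c[1]/1000+.001,.15,-45)
E
```

```text
80 (435.4029541015625, 0.799879789352417) 22.944007873535156
at [0.6252 0.2652 0.1831] F [ 0.  -0.7  0.2] open 1.003 grip 0.0 t 25.8 q6 0.44
rz 0.635 tilt [ 0.    -0.     0.635] shift [-0.3188  0.0537  0.0331] final q6~ 0.79
```

Call:
pendant --plan '[{"aperture": 1,"rz": 0.159},{"aperture": 1,"rz": 0.159},{"aperture": 1,"rz": 0.159},{"aperture": 1,"rz": 0.158},{"aperture": 1}]' --quiet true

```text
ok
```

Call:
pendant --plan '[{"aperture": 1,"sx": -0.0531,"sy": 0.009},{"aperture": 1,"sx": -0.0531,"sy": 0.009},{"aperture": 1,"sx": -0.0531,"sy": 0.009},{"aperture": 1,"sx": -0.0531,"sy": 0.009},{"aperture": 1,"sx": -0.0531,"sy": 0.009}]' --quiet true

```text
ok
```

Call:
pendant --plan '[{"aperture": 1,"sx": -0.0531,"sy": 0.009},{"aperture": 1,"sz": 0.03},{"aperture": 1,"sz": 0.02},{"aperture": 1},{"aperture": 1}]'

```text
time: 27.68
tool_pos: [0.4385, 0.0017, 0.1332]
tool_rot: [0.0, 0.924, 0.383, 0.0]
contact_force: [0.6, 0.8, 1.0]
gripper_width: 0.998
grasp_force: 0.0
```

```bash
python3 - <<'E'
from h import *
plan(.4377,.0018,.060,-45)
for n in ("top","scene"):
    im,d=manip.grab_frame(n); P=cloud(n,d)
    m=(P[...,2]>.040)&(P[...,2]<.052)&(abs(P[...,0]-.6255)<.05)&(abs(P[...,1]-.265)<.05)
    print(n,m.sum(),cv2.minEnclosingCircle((P[m][:,:2]*1000).astype(np.float32)))
E
```

```text
at [0.4385 0.0017 0.1332] F [0.6 0.8 1. ] open 0.998 grip 0.0 t 27.68 q6 0.62
rz 0.002 tilt [ 0.    -0.     0.002] shift [-0.0005 -0.0006  0.0732] final q6~ 0.79
top 111 ((623.5902709960938, 263.3667297363281), 34.97111129760742)
scene 258 ((625.770751953125, 266.90521240234375), 36.21574401855469)
```

Call:
pendant --plan '[{"aperture": 1,"sx": -0.0005,"sy": -0.0006,"sz": 0.04},{"aperture": 1,"sz": 0.033},{"aperture": 1},{"aperture": 1}]'

```text
time: 28.28
tool_pos: [0.4387, 0.0016, 0.0615]
tool_rot: [0.001, 0.924, 0.383, 0.001]
contact_force: [0.3, 0.5, 1.2]
gripper_width: 0.998
grasp_force: 0.0
```

Call:
pendant --plan '[{"aperture": 0},{"aperture": 0},{"aperture": 0},{"aperture": 0},{"aperture": 0}]'

```text
time: 28.9
tool_pos: [0.4384, 0.0017, 0.0617]
tool_rot: [0.0, 0.924, 0.383, 0.001]
contact_force: [-3.0, 0.6, 8.0]
gripper_width: 0.505
grasp_force: 59.7
```

Call:
pendant --plan '[{"aperture": 0},{"aperture": 0,"sz": -0.04},{"aperture": 0,"sz": -0.05},{"aperture": 0,"sz": -0.05},{"aperture": 0}]'

```text
time: 29.52
tool_pos: [0.4403, 0.0013, 0.2054]
tool_rot: [0.003, 0.924, 0.383, 0.004]
contact_force: [-0.0, -0.0, -1.7]
gripper_width: 0.503
grasp_force: 61.5
```

```bash
python3 - <<'E'
from h import *
plan(.625,.2652,.2,-45)
im,d=manip.grab_frame("scene"); save("pics/d.png",cv2.resize(im[110:270,230:390],(600,600)))
E
```

```text
at [0.4403 0.0013 0.2054] F [-0.  -0.  -1.7] open 0.503 grip 61.5 t 29.52 q6 0.62
rz 0.0 tilt [ 0.009 -0.006  0.   ] shift [ 0.3173 -0.056   0.0054] final q6~ 1.19
```

View pics/d.png

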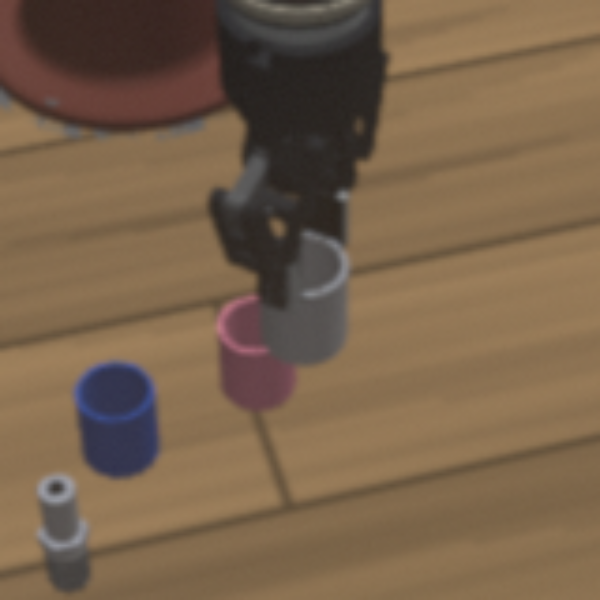

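The steel cup is firmly held (about 305,300 in the crop); pink and blue cups are undisturbed.

Call:
pendant --plan '[{"aperture": 0,"sx": 0.0529,"sy": -0.0093},{"aperture": 0,"sx": 0.0529,"sy": -0.0093},{"aperture": 0,"sx": 0.0529,"sy": -0.0093},{"aperture": 0,"sx": 0.0529,"sy": -0.0093},{"aperture": 0,"sx": 0.0529,"sy": -0.0093}]' --quiet true

```text
ok
```

Call:
pendant --plan '[{"aperture": 0,"sx": 0.0529,"sy": -0.0093},{"aperture": 0,"sz": 0.05},{"aperture": 0,"sz": 0.03},{"aperture": 0},{"aperture": 0}]'

```text
time: 30.82
tool_pos: [0.6224, 0.2656, 0.12]
tool_rot: [0.0, 0.924, 0.383, -0.0]
contact_force: [0.3, 0.2, -0.5]
gripper_width: 0.501
grasp_force: 61.5
```

```bash
python3 - <<'E'
from h import *
plan(.625,.2652,.078,-45)
im,d=manip.grab_frame("scene"); save("pics/e.png",cv2.resize(im[200:320,410:530],(600,600)))
E
```

```text
at [0.6224 0.2656 0.12  ] F [ 0.3  0.2 -0.5] open 0.501 grip 61.5 t 30.82 q6 1.08
rz 0.0 tilt [0. 0. 0.] shift [0.0015 0.0021 0.042 ] final q6~ 1.19
```

View pics/e.png

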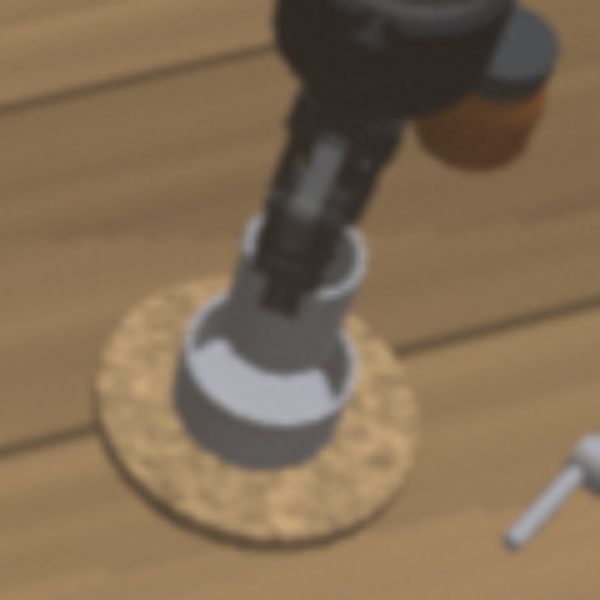

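The narrow cup hangs over the wide cup (bottom at about 280,360; wide cup rim centred at about 272,355). Insert.

Call:
pendant --plan '[{"aperture": 0,"sx": 0.0015,"sy": 0.0021},{"aperture": 0,"sz": 0.015},{"aperture": 0,"sz": 0.015},{"aperture": 0,"sz": 0.009},{"aperture": 0}]'

```text
time: 31.5
tool_pos: [0.6243, 0.2651, 0.0794]
tool_rot: [-0.0, 0.924, 0.383, -0.001]
contact_force: [0.5, 0.4, -0.9]
gripper_width: 0.506
grasp_force: 61.5
```

Call:
pendant --plan '[{"aperture": 0,"sz": 0.002},{"aperture": 0,"sz": 0.0015},{"aperture": 0}]'

```text
time: 31.88
tool_pos: [0.6252, 0.2654, 0.0779]
tool_rot: [0.0, 0.924, 0.383, 0.0]
contact_force: [-0.8, -0.3, 0.0]
gripper_width: 0.5
grasp_force: 61.7
```

```bash
python3 -c "
from h import *
plan(.625,.2652,.0777,-45)"
```

```text
at [0.6252 0.2654 0.0779] F [-0.8 -0.3  0. ] open 0.5 grip 61.7 t 31.88 q6 1.08
rz 0.001 tilt [ 0.    -0.001  0.   ] shift [-0.0003  0.      0.0002] final q6~ 1.19
```

Call:
pendant --plan '[{"aperture": 0,"sz": 0.0008},{"aperture": 1},{"aperture": 1},{"aperture": 1},{"aperture": 1}]'

```text
time: 32.5
tool_pos: [0.6249, 0.2652, 0.0763]
tool_rot: [0.0, 0.924, 0.383, -0.0]
contact_force: [-0.6, -0.3, -0.4]
gripper_width: 1.0
grasp_force: 0.0
```

Call:
pendant --plan '[{"aperture": 1,"sz": -0.01},{"aperture": 1,"sz": -0.03},{"aperture": 1,"sz": -0.05},{"aperture": 1,"sz": -0.05},{"aperture": 1}]'

```text
time: 33.12
tool_pos: [0.628, 0.2663, 0.2247]
tool_rot: [0.001, 0.924, 0.383, 0.006]
contact_force: [-0.3, 0.1, 0.6]
gripper_width: 1.0
grasp_force: 0.0
```

Call:
pendant --plan '[{"aperture": 1,"rz": -0.188},{"aperture": 1,"rz": -0.188},{"aperture": 1,"rz": -0.188},{"aperture": 1,"rz": -0.188},{"aperture": 1,"rz": -0.188}]' --quiet true

```text
ok
```

Call:
pendant --plan '[{"aperture": 1,"rz": -0.188},{"aperture": 1}]'

```text
time: 34.0
tool_pos: [0.6245, 0.2651, 0.2157]
tool_rot: [-0.0, 0.578, 0.816, -0.001]
contact_force: [0.3, -0.8, -0.6]
gripper_width: 0.998
grasp_force: 0.0
```

```bash
python3 - <<'E'
from h import *
plan(.455,-.140,.16,20)
E
```

```text
at [0.6245 0.2651 0.2157] F [ 0.3 -0.8 -0.6] open 0.998 grip 0.0 t 34.0 q6 -0.05
rz -0.011 tilt [-0.001 -0.    -0.011] shift [-0.3227 -0.2979  0.0557] final q6~ -0.65
```

Call:
pendant --plan '[{"aperture": 1,"sx": -0.0403,"sy": -0.0372},{"aperture": 1,"sx": -0.0403,"sy": -0.0372},{"aperture": 1,"sx": -0.0403,"sy": -0.0372},{"aperture": 1,"sx": -0.0403,"sy": -0.0372},{"aperture": 1,"sx": -0.0403,"sy": -0.0372}]' --quiet true

```text
ok
```

Call:
pendant --plan '[{"aperture": 1,"sx": -0.0403,"sy": -0.0372},{"aperture": 1,"sx": -0.0403,"sy": -0.0372},{"aperture": 1,"sx": -0.0403,"sy": -0.0372},{"aperture": 1},{"aperture": 1}]'

```text
time: 35.25
tool_pos: [0.4519, -0.1376, 0.2163]
tool_rot: [-0.0, 0.578, 0.816, 0.0]
contact_force: [0.5, -0.2, -0.1]
gripper_width: 1.002
grasp_force: 0.0
```

```bash
python3 - <<'E'
from h import *
plan(.455,-.140,.082,20)
ims=[]
for n in ("top","scene"):
    im,d=manip.grab_frame(n); P=cloud(n,d)
    m=(P[...,2]>.058)&(P[...,2]<.08)&(abs(P[...,0]-.6255)<.05)&(abs(P[...,1]-.265)<.05)
    print(n,m.sum(),cv2.minEnclosingCircle((P[m][:,:2]*1000).astype(np.float32)))
    ims.append(im)
save("pics/f.png",np.hstack([cv2.resize(ims[0][145:225,170:250],(400,400)),cv2.resize(ims[1][180:270,250:340],(400,400))]))
E
```

```text
at [ 0.4519 -0.1376  0.2163] F [ 0.5 -0.2 -0.1] open 1.002 grip 0.0 t 35.25 q6 -0.79
rz -0.011 tilt [ 0.    -0.001 -0.011] shift [-0.0033  0.0021  0.1343] final q6~ -0.65
top 91 ((623.2926635742188, 264.0205078125), 24.136131286621094)
scene 223 ((626.3231811523438, 268.10784912109375), 24.511178970336914)
```

View pics/f.png

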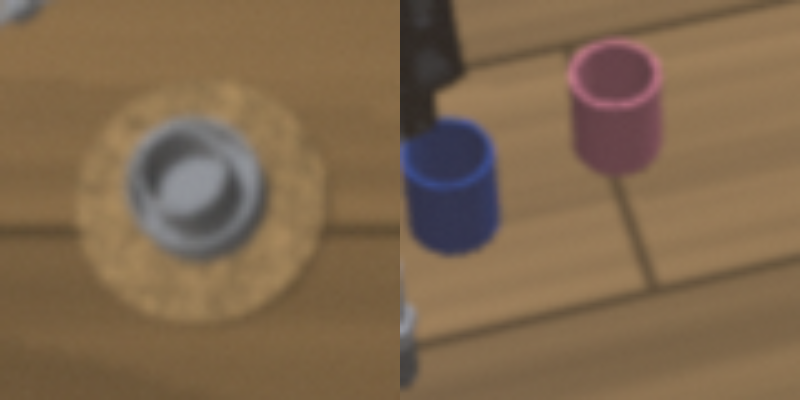

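The left crop (top camera) shows the narrow cup nested in the wide cup at the mat; on the right, blue and pink stand unmoved. Now the adaptor.

Call:
pendant --plan '[{"aperture": 1,"sx": -0.0033,"sy": 0.0021,"sz": 0.05,"rz": -0.011},{"aperture": 1,"sz": 0.05},{"aperture": 1,"sz": 0.033},{"aperture": 1},{"aperture": 1}]'

```text
time: 35.98
tool_pos: [0.4562, -0.1401, 0.085]
tool_rot: [0.001, 0.572, 0.82, 0.0]
contact_force: [0.3, 0.3, -0.1]
gripper_width: 1.002
grasp_force: 0.0
```

```bash
python3 - <<'E'
from h import *
plan(.455,-.140,.083,20)
im,d=manip.grab_frame("scene"); save("pics/g.png",cv2.resize(im[180:280,200:300],(600,600)))
E
```

```text
at [ 0.4562 -0.1401  0.085 ] F [ 0.3  0.3 -0.1] open 1.002 grip 0.0 t 35.98 q6 -0.81
rz 0.003 tilt [0.002 0.002 0.003] shift [ 0.0005 -0.0011  0.002 ] final q6~ -0.65
```

View pics/g.png

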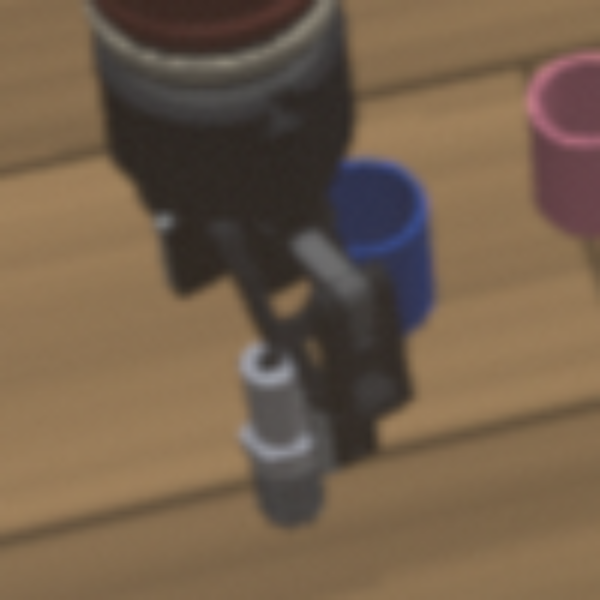

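The adaptor's neck (about 272,385 in the crop) lies midway between the fingertips (about 185,290 and 345,465). Closing.

Call:
pendant --plan '[{"aperture": 0.6,"sy": -0.001,"sz": 0.002},{"aperture": 0.4},{"aperture": 0.4},{"aperture": 0.4}]'

```text
time: 36.52
tool_pos: [0.4541, -0.1408, 0.0817]
tool_rot: [0.0, 0.573, 0.82, 0.0]
contact_force: [-0.2, -0.6, -0.5]
gripper_width: 0.395
grasp_force: 0.0
```

Call:
pendant --plan '[{"aperture": 0},{"aperture": 0},{"aperture": 0},{"aperture": 0},{"aperture": 0}]'

```text
time: 37.15
tool_pos: [0.4543, -0.1408, 0.0818]
tool_rot: [0.0, 0.573, 0.82, 0.0]
contact_force: [0.1, 0.1, 2.5]
gripper_width: 0.207
grasp_force: 58.8
```

Call:
pendant --plan '[{"aperture": 0,"sz": -0.04},{"aperture": 0,"sz": -0.05},{"aperture": 0,"sz": -0.05},{"aperture": 0},{"aperture": 0}]'

```text
time: 37.78
tool_pos: [0.4532, -0.1403, 0.2199]
tool_rot: [-0.001, 0.573, 0.82, -0.0]
contact_force: [0.4, 1.0, -2.7]
gripper_width: 0.205
grasp_force: 59.2
```

```bash
python3 - <<'E'
from h import *
plan(.6252,.2652,.2,20)
im,d=manip.grab_frame("scene"); save("pics/i.png",cv2.resize(im[120:270,190:340],(600,600)))
E
```

```text
at [ 0.4532 -0.1403  0.2199] F [ 0.4  1.  -2.7] open 0.205 grip 59.2 t 37.77 q6 -0.81
rz 0.002 tilt [-0.002 -0.002  0.002] shift [0.3222 0.3003 0.0199] final q6~ 0.05
```

View pics/i.png

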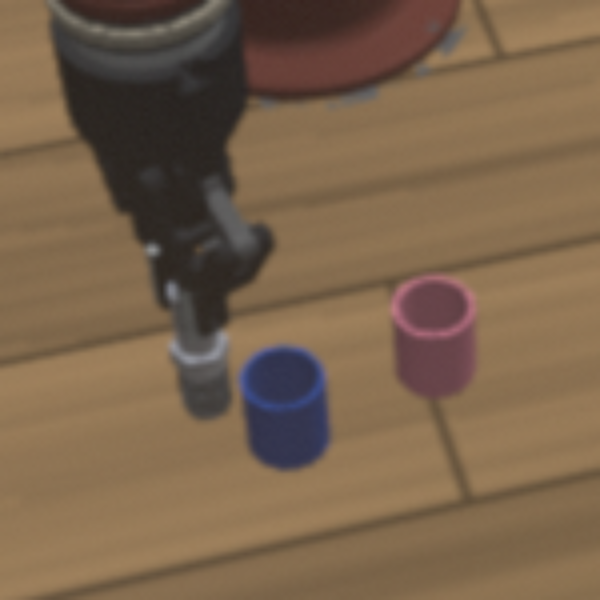

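The adaptor hangs upright in the jaws (foot about 205,400 in the crop).

Call:
pendant --plan '[{"aperture": 0,"sx": 0.0403,"sy": 0.0375},{"aperture": 0,"sx": 0.0403,"sy": 0.0375},{"aperture": 0,"sx": 0.0403,"sy": 0.0375},{"aperture": 0,"sx": 0.0403,"sy": 0.0375},{"aperture": 0,"sx": 0.0403,"sy": 0.0375}]' --quiet true

```text
ok
```

Call:
pendant --plan '[{"aperture": 0,"sx": 0.0403,"sy": 0.0375},{"aperture": 0,"sx": 0.0403,"sy": 0.0375},{"aperture": 0,"sx": 0.0403,"sy": 0.0375},{"aperture": 0,"sz": 0.04},{"aperture": 0,"sz": 0.015}]' --quiet true

```text
ok
```

Call:
pendant --plan '[{"aperture": 0},{"aperture": 0}]'

```text
time: 39.33
tool_pos: [0.6253, 0.2647, 0.1675]
tool_rot: [0.0, 0.573, 0.819, 0.0]
contact_force: [-0.6, 0.7, -1.0]
gripper_width: 0.206
grasp_force: 59.4
```

```bash
python3 - <<'E'
from h import *
plan(.6252,.2652,.098,20)
p=np.array(manip.state()["tool_pos"])
im,d=manip.grab_frame("scene"); P=cloud("scene",d)
m=(P[...,2]>p[2]-.076)&(P[...,2]<p[2]-.052)&(np.hypot(P[...,0]-p[0],P[...,1]-p[1])<.03); q=P[m]
K,k1,t,r=cam("scene"); v=q.mean(0)-t; v[2]=0; v/=np.linalg.norm(v); n=np.array([-v[1],v[0],0])
a=(q-p)@v; b=(q-p)@n
print("foot n",len(q),"front",np.percentile(a,3)+.012,"lateral",(np.percentile(b,2)+np.percentile(b,98))/2,np.ptp(b),"n",n.round(2),"v",v.round(2),q.mean(0))
save("pics/j.png",cv2.resize(im[200:320,410:530],(600,600)))
E
```

```text
at [0.6253 0.2647 0.1675] F [-0.6  0.7 -1. ] open 0.206 grip 59.4 t 39.33 q6 -0.06
rz 0.001 tilt [0.001 0.    0.001] shift [0.0005 0.0001 0.0695] final q6~ 0.05
foot n 111 front -0.00019871208701115542 lateral -0.0031851791465540274 0.02338655598445308 n [-0.65 -0.76  0.  ] v [-0.76  0.65  0.  ] [0.6336207  0.26225472 0.10309838]
```

View pics/j.png

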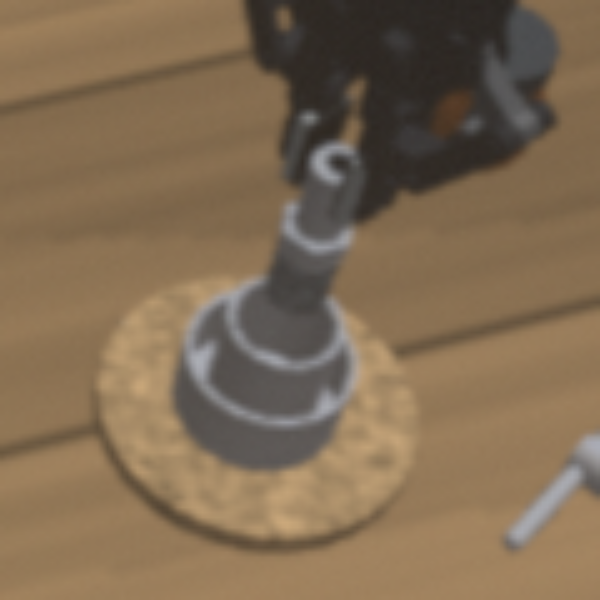

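Foot and narrow cup agree within about 1.5 mm in the scene camera (foot about 300,295 over rim centre about 290,320 in the crop). Inserting.

Call:
pendant --plan '[{"aperture": 0,"sz": 0.02},{"aperture": 0,"sz": 0.015},{"aperture": 0}]'

```text
time: 39.75
tool_pos: [0.6231, 0.2646, 0.1283]
tool_rot: [-0.002, 0.573, 0.82, -0.002]
contact_force: [0.5, -0.4, -1.8]
gripper_width: 0.206
grasp_force: 59.4
```

Call:
pendant --plan '[{"aperture": 0,"sz": 0.015},{"aperture": 0,"sz": 0.01},{"aperture": 0,"sz": 0.003},{"aperture": 0}]'

```text
time: 40.25
tool_pos: [0.6248, 0.2652, 0.1032]
tool_rot: [-0.0, 0.573, 0.82, -0.0]
contact_force: [-0.5, -0.3, -2.0]
gripper_width: 0.206
grasp_force: 59.4
```

Call:
pendant --plan '[{"aperture": 0,"sz": 0.0015},{"aperture": 0,"sz": 0.001},{"aperture": 0}]'

```text
time: 40.62
tool_pos: [0.6253, 0.2653, 0.1019]
tool_rot: [0.0, 0.573, 0.82, 0.0]
contact_force: [-0.0, 0.4, 0.4]
gripper_width: 0.203
grasp_force: 59.7
```

Call:
pendant --plan '[{"aperture": 0.35,"sz": 0.0003},{"aperture": 0.6},{"aperture": 1},{"aperture": 1},{"aperture": 1}]'

```text
time: 41.25
tool_pos: [0.6249, 0.2652, 0.1007]
tool_rot: [0.0, 0.573, 0.82, 0.0]
contact_force: [-0.1, 0.1, -0.4]
gripper_width: 1.001
grasp_force: 0.0
```

Call:
pendant --plan '[{"aperture": 1,"sz": -0.02},{"aperture": 1,"sz": -0.05},{"aperture": 1,"sz": -0.05},{"aperture": 1,"sz": -0.03},{"aperture": 1}]'

```text
time: 41.88
tool_pos: [0.6268, 0.2659, 0.2569]
tool_rot: [0.003, 0.573, 0.82, 0.004]
contact_force: [0.3, 0.9, -0.3]
gripper_width: 0.999
grasp_force: 0.0
```

Call:
pendant --plan '[{"aperture": 1,"sx": 0.05},{"aperture": 1,"sx": 0.05},{"aperture": 1,"sx": 0.05},{"aperture": 1},{"aperture": 1}]'

```text
time: 42.5
tool_pos: [0.5729, 0.4056, 0.2494]
tool_rot: [-0.0, 0.573, 0.82, -0.001]
contact_force: [0.2, -0.5, -0.2]
gripper_width: 0.997
grasp_force: 0.0
```

```bash
python3 - <<'E'
from h import *
ims=[]
for n in ("top","scene"):
    im,d=manip.grab_frame(n); P=cloud(n,d); ims.append(im)
    m=(P[...,2]>.085)&(P[...,2]<.11)&(abs(P[...,0]-.6255)<.05)&(abs(P[...,1]-.265)<.05)
    print(n,m.sum(),P[m][:,2].max(),cv2.minEnclosingCircle((P[m][:,:2]*1000).astype(np.float32)))
print(manip.state()["time"])
save("pics/k.png",np.hstack([cv2.resize(ims[0][145:305,170:330],(400,400)),cv2.resize(ims[1][190:350,300:500],(500,400))])[:, :800])
E
```

```text
top 62 0.10422226556241254 ((623.5317993164062, 265.429931640625), 9.990077018737793)
scene 118 0.10504963128023759 ((628.9742431640625, 269.258544921875), 11.932060241699219)
42.6
```

View pics/k.png

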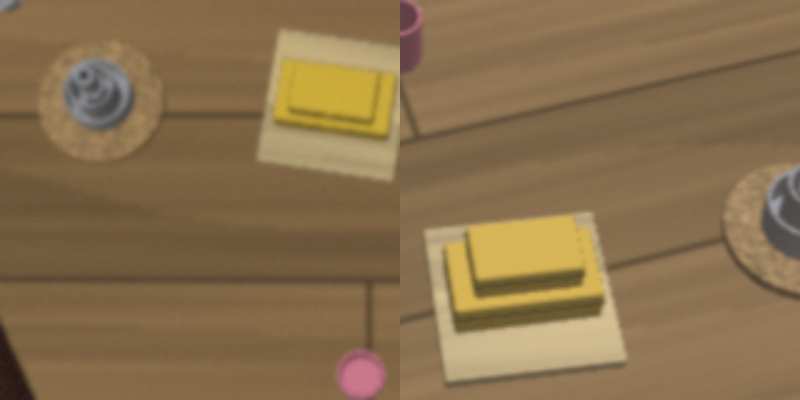

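The adaptor stands upright in the nested cups on the mat (left crop 95,90), top at z ≈ 0.100 as expected. The tins are stacked, centred and aligned (335,95 in the left crop), so I am handing in.

```bash
python3 -c "
from plant import manip
print(manip.job_done())"
```

```text
the job is handed in; nothing more can be done
None
```

The job is handed in after 43 s of the 141 s. Camera checks after each release showed the small tin on the large tin on the board, and the adaptor upright in the nested cups on the mat. I never reached for the jar or grease can; no verdict came back.

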